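# Hold the dusting stencil over the iced loaf

## Task

The loaf cake on the plate has just been iced and its icing is still wet. Pick up the metal dusting stencil by its upright black handle, carry it over the tops of the jug, jar and mug without disturbing them, and bring it over the loaf: level, centred on it, long sides in line with the loaf's long sides, and about a centimetre above the icing. Finish holding it still there in the gripper so that I can dust cocoa through it: nothing may touch the loaf at any time, and you do not put it down or let go.

Things in the scene. Friction and masses are not known exactly. Their poses are not given: they have to be found in the camera images.
- stencil: Flat steel stencil plate with diamond cut-outs, 90 (its x) by 200 (its y) by 2 mm, 0.16 kg, loose, lying flat on the wooden board. Origin: centre of the plate's underside, z up. From the middle of its -x long side a flat tab leads to an upright black handle (see grip). Stays level if the handle is gripped firmly (about 60 N) across its 12 mm; nothing stands close to it.
- grip (a point): Middle of the stencil's black handle, at (-78, 0, 30) mm in the stencil's frame, same axes. The handle is a block 12 mm thick (along x) and 60 mm long (along y), from 2 to 46 mm above the plate's underside; its tab is 60 mm wide (y) and 2 mm thick.
- loaf: Tin-baked loaf cake with white icing on top, 90 mm (its x) by 200 mm (its y), 72 mm high, flat on top, 0.55 kg, loose on the plate. Origin: centre of its underside, z up. It looks the same either way round, and the stencil may be held with its handle on either long side of it.
- icing (a point): Centre of the flat icing on the loaf, its highest level: 72 mm above the loaf's underside; same axes as the loaf.
- plate: Round stoneware plate with a brown edge, 290 mm across, fixed. The loaf stands on its flat well 10 mm above the table; the rim is 19 mm high. Origin: centre of its underside.
- board: Wooden board that the stencil lies on, 220 mm (its x) by 300 mm (its y) by 16 mm, with a hanging lug out to +235 mm in y, fixed. Origin: centre of its underside. The row of jug, jar and mug stands between the board and the plate; either of these may be on the left.
- jug: Stoneware milk jug, 94 mm across, 117 mm high, handle out to 75 mm at +y, small lip at -y, loose on the table between board and plate. Origin: centre of its underside.
- jar: Closed jar of nut spread with a steel lid, 72 mm across, 92 mm high, loose on the table between board and plate. Origin: centre of its underside.
- mug: White mug, 82 mm across, 88 mm high, handle at +y, loose on the table between board and plate. Origin: centre of its underside.
Mind the look-alikes: they are no part of the job. Of the things shaped like the stencil, the steel one is meant.

How it is judged:
By the outcome, as a careful person would: the job done as asked, in the order asked, and still so for the second after the job is handed in, while the arm keeps its last pose, push and grip.
It also fails if it takes over 48 s, if anything falls off the work surface, if the arm or the gripper's body presses on something with over 40 N, if the wrist force passes 120 N, or if a joint passes its speed limit or range.

## Robot

A 6-joint arm with a two-finger parallel gripper is mounted at the origin on the work surface. World frame = base frame: x ahead of the robot, y to its left, z up, the work surface at z = 0. Lengths are in m, angles in rad, forces in N, time in s.
With the tool pointing down it reaches from about 0.35 to 0.775 m from the base axis. Payload 7.3 kg.
Tool frame: the origin (TCP) lies at the very end of the fingers, on their centre line; the grasp point (between the pads) lies 19 mm behind it (robot.tcp_to_grasp is the z of the grasp point in the tool frame, in m); z points along the fingers, y is the line along which they close (so a half turn about z gives the same grasp; the last joint's range is limited). The gripper opens to 92 mm and grips with 3 to 60 N. Pads are 19 mm wide; open, the fingers measure 130 mm over their backs; the gripper's body (75 mm by 190 mm) begins 47 mm behind the grasp point.
Start: joints at [-1.323, 0.342, 1.524, -0, 1.275, -0.146], TCP at [0.201, -0.485, 0.227] pointing down, gripper open.
Joint ranges: [-2.53, 2.53], [-0.77, 2.02], [0.04, 2.7], [-1, 4.14], [0.28, 2.66], [-3.11, 3.11]. Speed limits (rad/s): [2.57, 2.57, 3.14, 3.14, 3.14, 3.14].

## Interface

Orientations are given as [roll, pitch, yaw] about the fixed x, y, z axes, in that order (R = Rz(yaw) Ry(pitch) Rx(roll)).
In Python, from cell import monitor, read_camera, get_calibration, job, robot gives the robot as it stands. The module is installed in compiled form; this text tells all that it offers.
- The arm moves only by the tool send_rows, never from a script. Its argument "targets" is a list of rows, each an object with "translation": the shift along the tool's x, y, z in cm, a list of three; "spin": the turn about the tool's z in degrees; "jaw": the opening, from 0 (shut) to 1 (fully open). A call has exactly 5 rows; each row is the pose to reach, as a shift and turn from the pose commanded when the call began, along the tool's axes at that moment; what a row does not reach only later rows make up. A row lasts 1/10 s, in which the tool goes at most 50 mm and 8.59 degrees, less where a joint would pass 70% of its speed; a pose out of reach is approached as far as the arm can. A call with a gripper value outside its range is refused whole. The fingers move at their own pace and stop on an object; "force" is the grip in N (left out, the last holds). Time passes only in rows, so rows that repeat a pose let the fingers close, or fill a call up. It gives the time, the measured TCP pose, the force, the opening and the grip force at its end, in the units of the state.
- monitor.observe(): the state, without advancing time (a new reading comes with each control period).
- read_camera(name): name is "side" or "top" or "wrist"; returns (picture, depth): 420x560x3 uint8, red, green, blue; 420x560 float32, m along the optical axis (not along the pixel's ray), 0 where there is no reading.
- get_calibration(name): a dict with "intrinsics" (3x3 intrinsics, pixels), "D" ([k1, k2, p1, p2, k3] as OpenCV has them; the pictures are not rectified), "origin" and "orientation" of the camera in the world; the wrist camera has in their place "hand_eye" (4x4, takes a point from camera to tool coordinates, whose origin is the TCP and whose axes are the flange's). Camera axes: x right, y up, looking along -z (the intrinsics and any distortion apply to the point x, -y, -z); pixel columns grow to the right and rows downward; lengths in m; the calibration is good to about 2 mm. A picture is of the moment at which its call begins: read the wrist's pose just before it. get_calibration takes no time and is no camera call.
- job.hand_in(): hands the job in; it is judged then, once.
The state is a dict: "time": time; "qpos": joint angles; "qvel": joint speeds; "joint_efforts": joint torques, N m; "tool_pos": TCP position; "tool_rot": TCP orientation; "contact_force": force on the tool from outside, world axes, zero at the start; "torque": the same for the moment, N m; "opening": finger opening in m; "grip_force": force on a finger pad.
Only numpy, scipy, OpenCV 4.12 (cv2) and the standard library are available. Lean on these libraries where they do the work, as an engineer would, in place of code of your own. Each camera call takes 0.05 s, during which the arm holds its last target. There are 200 camera calls.

## Working session

There is one attempt and no reset: what is moved stays moved. The work goes in short steps, Python scripts to look and compute and a tool call to move; the robot and the scene stay as the last step left them, time stands still between calls to the robot, and variables do not carry over. Pictures are saved under pics/ and viewed, at most 11 in all, crops included, and the job is handed in when it is done.

Besides the shell and the picture viewer there is one more tool, called after "Call:" as a command line: name --argument value ..., lists and objects as JSON in quotes. send_rows: Moves the arm, as the interface text tells. Its arguments: {"type":"object","properties":{"targets":{"type":"array"},"force":{"type":"number"}},"required":["targets"]}

```bash
mkdir -p pics
cat > h.py <<'E'
import numpy as np, cv2
from cell import monitor, read_camera, get_calibration, job, robot
from scipy.spatial.transform import Rotation as Ro
def campose(n, st=None):
    c=get_calibration(n)
    if n=="wrist":
        T=np.eye(4); T[:3,:3]=Ro.from_euler('xyz',st['tool_rot']).as_matrix(); T[:3,3]=st['tool_pos']
        T=T@np.array(c['hand_eye'])
    else:
        T=np.eye(4); o=np.array(c['orientation'],float)
        T[:3,:3]=o if o.shape==(3,3) else Ro.from_euler('xyz',o).as_matrix(); T[:3,3]=c['origin']
    return T,np.array(c['intrinsics']),np.array(c['D'],float)
def rays(T,K,D,uv):
    p=cv2.undistortPoints(np.array(uv,np.float64).reshape(-1,1,2),K,D)[:,0]
    return np.c_[p[:,0],-p[:,1],-np.ones(len(p))]@T[:3,:3].T
def onplane(T,K,D,uv,z):
    r=rays(T,K,D,uv); return T[:3,3]+r*((z-T[2,3])/r[:,2])[:,None]
def cloud(T,K,D,dep):
    h,w=dep.shape; v,u=np.mgrid[:h,:w]
    r=rays(T,K,D,np.c_[u.ravel(),v.ravel()])
    return (T[:3,3]+r*dep.ravel()[:,None]).reshape(h,w,3)
E
python3 - <<'E'
from h import *
for n in ("top","side"):
    im,d=read_camera(n); cv2.imwrite(f"pics/{n}0.png",im[:,:,::-1]); np.savez(f"{n}0.npz",im=im,d=d)
    c=get_calibration(n); print(n,c)
print(monitor.observe(), robot.tcp_to_grasp)
E
```

```text
top {'intrinsics': array([[408.03649346,   0.        , 280.94598815],
       [  0.        , 408.03649346, 201.02029522],
       [  0.        ,   0.        ,   1.        ]]), 'D': array([-0.05006687,  0.        ,  0.        ,  0.        ,  0.        ]), 'origin': array([0.27825523, 0.12517023, 1.39066954]), 'orientation': array([ 0.15857833,  0.00560484, -1.58116172])}
side {'intrinsics': array([[498.15111656,   0.        , 285.63200499],
       [  0.        , 498.15111656, 209.68822496],
       [  0.        ,   0.        ,   1.        ]]), 'D': array([0.00771802, 0.        , 0.        , 0.        , 0.        ]), 'origin': array([0.06813508, 1.20781539, 0.97683379]), 'orientation': array([ 8.91200152e-01, -1.85634475e-03, -2.75206600e+00])}
{'time': 0.1, 'qpos': array([-1.32303453e+00,  3.42674967e-01,  1.52488359e+00, -1.07947920e-05,
        1.27541394e+00, -1.46009335e-01]), 'qvel': array([ 0.00147008, -0.00178359, -0.0016828 ,  0.00309714,  0.00026553,
       -0.00051921]), 'joint_efforts': array([ 2.07815472e-03, -4.32004666e+01, -2.44695532e+01,  7.18344259e-02,
        5.25776634e-02, -4.29837269e-05]), 'tool_pos': array([ 0.20135476, -0.48447227,  0.22611632]), 'tool_rot': array([-3.14022600e+00, -1.90541003e-04,  3.93774156e-01]), 'contact_force': array([-0.20725312,  0.71511204,  0.14315124]), 'torque': array([-0.0109997 , -0.01662481,  0.02887387]), 'grip_force': 0.0, 'opening': 0.09203645987160045} -0.0188
```

View pics/top0.png

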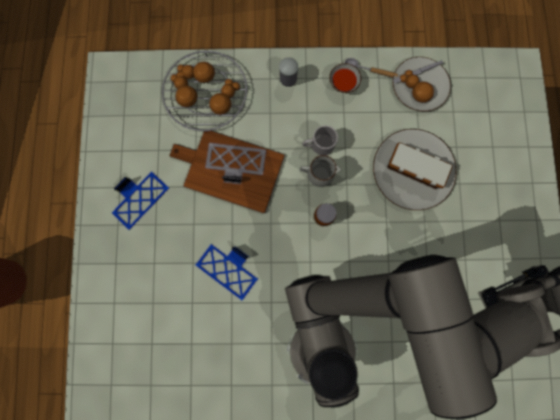

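View pics/side0.png

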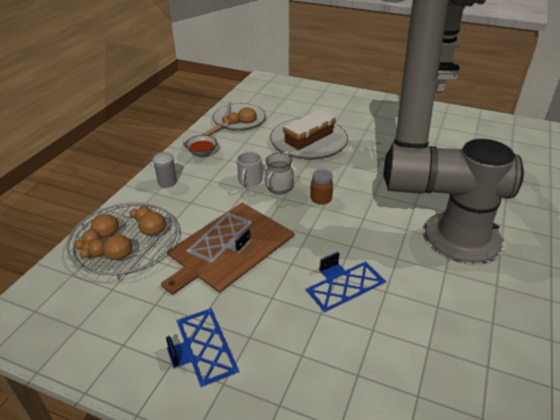

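The top view shows three stencil-shaped things. The grey steel one is on the wooden board at (235,160), with its handle at (233,176). The two blue ones, at (140,200) and (227,271), lie on the table. The steel one on the board fits the description, and the blue ones are look-alikes. The loaf is at (421,165), and the row of mug, jug and jar runs from (323,138) to (325,215). Next I'll measure and confirm with a crop.

Run:
```python
from h import *
def rect(P):
    (c,s,a)=cv2.minAreaRect((P[:,:2]*1000).astype(np.float32)); b=cv2.boxPoints((c,s,a))
    e=[b[1]-b[0],b[2]-b[1]]; l=max(e,key=np.linalg.norm); return np.round(c,1),np.round(s,1),round(np.degrees(np.arctan2(l[1],l[0]))%180,1)
for n in ("top","side"):
    z=np.load(n+"0.npz"); im,d=z['im'],z['d']; T,K,D=campose(n); C=cloud(T,K,D,d)
    hsv=cv2.cvtColor(im,cv2.COLOR_RGB2HSV); S,V=hsv[...,1],hsv[...,2]
    v,u=np.mgrid[:420,:560]
    X,Y,Z=C[...,0],C[...,1],C[...,2]
    def big(m):
        k,l,st,_=cv2.connectedComponentsWithStats(m.astype(np.uint8)); return l==1+np.argmax(st[1:,4])
    if n=="top":
        R0=(u>200)&(u<272)&(v>138)&(v<185); L0=(u>380)&(u<460)&(v>135)&(v<195)
    else:
        R0=(u>180)&(u<256)&(v>205)&(v<268); L0=(u>275)&(u<340)&(v>105)&(v<150)
    ms=big(R0&(S<90)&(V>60)); mh=big(R0&(V<45)); ml=big(L0&(Z>.07))
    mi=big(L0&(S<70)&(V>120)&(Z>.06))
    for nm,m,h in (("stencil",ms,.018),("handle",mh,None),("loafZ",ml,.082),("icing",mi,.082)):
        uv=np.c_[u[m],v[m]]; P=C[m]
        Q=onplane(T,K,D,uv,h if h else .062)
        print(n,nm,m.sum(),"plane",rect(Q),"cloud",rect(P),"z",np.round(np.percentile(P[:,2],[5,50,95]),4))
    # tall things
    if n=="top":
        m=((Z>.03)&(u>295)&(u<345)&(v>120)&(v<230)).astype(np.uint8)
        k,l,st,_=cv2.connectedComponentsWithStats(m)
        for i in range(1,k):
            if st[i,4]>40: P=C[l==i]; print("tall",st[i],P[:,:2].min(0),P[:,:2].max(0),np.percentile(P[:,2],98))
        o=im.copy(); o[ms]=(0,255,0); o[mh]=(255,0,0); o[mi]=(255,0,255)
        a=np.hstack([cv2.resize(x[120:220,165:285],None,fx=3.3,fy=3.3,interpolation=cv2.INTER_CUBIC) for x in (im,o)])
        b=np.hstack([cv2.resize(x[125:210,365:465],(396,250)) for x in (im,o)])
        cv2.imwrite("pics/crop1.png",np.vstack([a,b])[:600,:,::-1])
```

```text
top stencil 1250 plane (array([654.8, 277.9]), array([228.6, 129. ]), np.float32(89.3)) cloud (array([496.3, 263.3]), array([458.2, 237.8]), np.float32(4.9)) z [-0.0012  0.0169  0.0223]
top handle 78 plane (array([565.2, 291.1]), array([57., 17.]), np.float32(89.3)) cloud (array([438.5, 203.8]), array([353.8,  48.3]), np.float32(33.9)) z [0.016  0.057  0.0655]
top loafZ 1558 plane (array([ 605.6, -332.2]), array([199.4,  97.4]), np.float32(65.7)) cloud (array([ 505.4, -125.1]), array([197.8, 646.4]), np.float32(115.2)) z [0.0747 0.0813 0.0862]
top icing 1325 plane (array([ 606.9, -335.2]), array([186.8,  90.9]), np.float32(65.0)) cloud (array([ 503.6, -122.8]), array([188.6, 643. ]), np.float32(115.9)) z [0.0773 0.0818 0.0864]
tall [302 126  37  28 367] [ 0.27825523 -0.05767012] [0.73948559 0.12517023] 0.09090426942741658
tall [299 155  42  33 522] [ 0.27825523 -0.06015325] [0.63204448 0.12517023] 0.1207186192554878
tall [314 204  22  23 396] [ 0.27825523 -0.04648505] [0.47613583 0.12517023] 0.0967395625388719
side stencil 2179 plane (array([666.9, 272.9]), array([205.6, 260. ]), np.float32(121.6)) cloud (array([418.1, 678.2]), array([ 208.7, 1269. ]), np.float32(121.7)) z [-0.0044  0.0129  0.0192]
side handle 152 plane (array([555. , 324.8]), array([81.6, 25.4]), np.float32(81.4)) cloud (array([569.1, 283.4]), array([19. , 96.1]), np.float32(92.8)) z [0.0224 0.0417 0.0578]
side loafZ 700 plane (array([ 602. , -316.9]), array([205.3, 104.8]), np.float32(64.1)) cloud (array([393.6, 405.2]), array([ 181.7, 1722.7]), np.float32(106.1)) z [0.0728 0.0793 0.0836]
side icing 614 plane (array([ 597.7, -325.2]), array([191.6, 109.3]), np.float32(68.2)) cloud (array([391.7, 404.7]), array([ 177.3, 1722.7]), np.float32(106.1)) z [0.0753 0.0798 0.0836]
```

View pics/crop1.png

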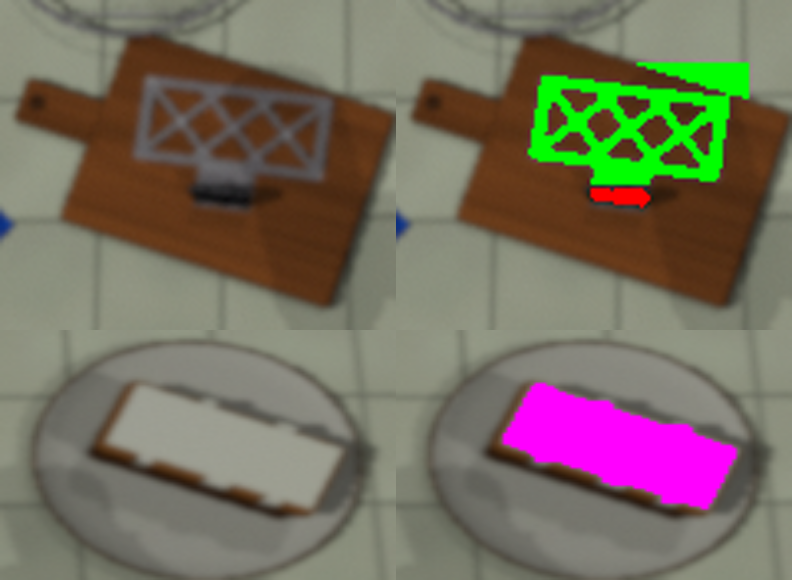

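The crop confirms it: the grey steel stencil on the board, with its black handle at the lower side, and the loaf's icing cleanly masked. I'll write a move helper and work out the wrist camera geometry.

```bash
cat >> h.py <<'E'
def shift(cur,tgt_pos,tgt_yaw):
    "cur=(pos,yaw deg) of a tool pointing down -> cm along tool axes, spin deg"
    R=Ro.from_euler('xyz',[np.pi,0,np.radians(cur[1])]).as_matrix()
    return np.round(R.T@(np.array(tgt_pos)-np.array(cur[0]))*100,2), round(-(tgt_yaw-cur[1]),1)
E
python3 - <<'E'
from h import *
c=get_calibration("wrist"); print(c['hand_eye'].round(3),c['intrinsics'].round(1),c['D'])
print(shift(((.2014,-.4845,.2261),22.6),(.53,-.30,.36),65.5))
E
```

```text
[[-0.     0.969  0.246  0.065]
 [ 1.     0.    -0.001  0.001]
 [-0.001  0.246 -0.969 -0.158]
 [ 0.     0.     0.     1.   ]] [[305.1   0.  279.4]
 [  0.  305.1 203.3]
 [  0.    0.    1. ]] [-0.06309969  0.          0.          0.          0.        ]
(array([ 37.43,  -4.41, -13.39]), -42.9)
```

Call:
send_rows --targets '[{"translation": [4,-0.5,-3],"spin": -5,"jaw": 1},{"translation": [8,-1,-6],"spin": -13,"jaw": 1},{"translation": [12,-1.5,-8],"spin": -21,"jaw": 1},{"translation": [16,-2,-9.5],"spin": -29,"jaw": 1},{"translation": [20,-2.5,-11],"spin": -36,"jaw": 1}]'

```text
time: 0.6
tool_pos: [0.3777, -0.3839, 0.3373]
tool_rot: [3.142, 0.0, 1.027]
contact_force: [-0.1, -1.0, 0.3]
opening: 0.0918
grip_force: 0.0
```

Run:
```python
from h import *
s=monitor.observe(); p,y=s['tool_pos'],np.degrees(s['tool_rot'][2]); print(p,y,s['tool_rot'],s['qpos'])
print(shift((p,y),(.53,-.30,.36),65.5))
```

```text
[ 0.37772527 -0.38389899  0.337339  ] 58.867148466804714 [3.14158512e+00 4.27346227e-05 1.02742556e+00] [-9.35820118e-01  3.08966144e-01  1.27029264e+00 -3.66061130e-05
  1.56231057e+00 -3.92449043e-01]
(array([15.05,  8.7 , -2.27]), np.float64(-6.6))
```

Call:
send_rows --targets '[{"translation": [4,2.3,-0.7],"spin": -2,"jaw": 1},{"translation": [8,4.6,-1.4],"spin": -4,"jaw": 1},{"translation": [12,7,-2],"spin": -6,"jaw": 1},{"translation": [15,8.7,-2.3],"spin": -6.6,"jaw": 1},{"translation": [15,8.7,-2.3],"spin": -6.6,"jaw": 1}]'

```text
time: 1.1
tool_pos: [0.5322, -0.2996, 0.3587]
tool_rot: [-3.141, -0.001, 1.143]
contact_force: [-0.4, -0.2, -0.4]
opening: 0.0919
grip_force: 0.0
```

Run:
```python
from h import *
s=monitor.observe(); im,d=read_camera("wrist"); np.savez("w1.npz",im=im,d=d,p=s['tool_pos'],r=s['tool_rot'])
cv2.imwrite("pics/w1.png",im[:,:,::-1])
T,K,D=campose("wrist",s); C=cloud(T,K,D,d); Z=C[...,2]
print(s['tool_pos'],np.degrees(s['tool_rot']),s['qvel'].round(3))
v,u=np.mgrid[:420,:560]
hsv=cv2.cvtColor(im,cv2.COLOR_RGB2HSV)
for nm,m in (("z",(Z>.07)&(Z<.095)&(d>.2)),("ic",(Z>.07)&(Z<.095)&(hsv[...,1]<70)&(hsv[...,2]>110)&(d>.2))):
    k,l,st,_=cv2.connectedComponentsWithStats(m.astype(np.uint8)); i=1+np.argmax(st[1:,4]); m=l==i; print(nm,st[i],np.median(Z[m]))
    Q=onplane(T,K,D,np.c_[u[m],v[m]],.082)[:,:2]*1000
    r=cv2.minAreaRect(Q.astype(np.float32)); print(r, Q.mean(0))
    print(cv2.boxPoints(r))
```

```text
[ 0.53218568 -0.29956678  0.3587099 ] [-1.79968339e+02 -8.06526363e-02  6.54677789e+01] [-0.066 -0.031  0.06  -0.037 -0.011 -0.039]
z [ 303  105   67  134 8055] 0.0814256174167548
((605.4618530273438, -335.6166687011719), (193.9043426513672, 91.86859130859375), 65.02172088623047) [ 606.30752229 -331.12771772]
[[ 522.8835  -404.10382]
 [ 606.15936 -442.89758]
 [ 688.0402  -267.12952]
 [ 604.76434 -228.33575]]
ic [ 303  107   67  132 7342] 0.08153389803794417
((604.9235229492188, -336.772216796875), (191.354736328125, 91.86859130859375), 65.02172088623047) [ 606.28533512 -333.56332855]
[[ 522.8835  -404.1038 ]
 [ 606.15936 -442.89755]
 [ 686.96356 -269.44064]
 [ 603.6877  -230.64688]]
```

View pics/w1.png

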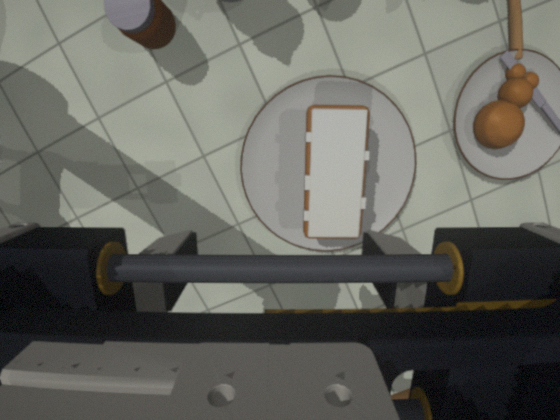

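Loaf in the wrist picture: centre about (337,172), whole top visible; centre about (605.5, -335) mm, long axis at 65.0°. Next I go over to the stencil.

Call:
send_rows --targets '[{"translation": [4.1,-1.6,0],"spin": 0,"jaw": 1},{"translation": [8.2,-3.2,0],"spin": 0,"jaw": 1},{"translation": [12.3,-4.8,0],"spin": 0,"jaw": 1},{"translation": [16.4,-6.4,0],"spin": 0,"jaw": 1},{"translation": [20.5,-8,0],"spin": 0,"jaw": 1}]'

```text
time: 1.65
tool_pos: [0.5414, -0.0823, 0.3596]
tool_rot: [-3.141, 0.001, 1.135]
contact_force: [0.7, -0.1, 0.6]
opening: 0.092
grip_force: 0.0
```

Call:
send_rows --targets '[{"translation": [4.1,-1.6,0],"spin": 0,"jaw": 1},{"translation": [8.2,-3.2,0],"spin": 0,"jaw": 1},{"translation": [12.3,-4.8,0],"spin": 0,"jaw": 1},{"translation": [16.4,-6.4,0],"spin": 0,"jaw": 1},{"translation": [20.5,-8,0],"spin": 0,"jaw": 1}]'

```text
time: 2.15
tool_pos: [0.5555, 0.1372, 0.3596]
tool_rot: [-3.142, 0.001, 1.135]
contact_force: [1.1, -0.5, 0.7]
opening: 0.0917
grip_force: 0.0
```

Call:
send_rows --targets '[{"translation": [4.1,-1.6,0],"spin": -8,"jaw": 1},{"translation": [8.2,-3.2,0],"spin": -16,"jaw": 1},{"translation": [12.3,-4.8,0],"spin": -23,"jaw": 1},{"translation": [13.6,-5.2,0],"spin": -24.5,"jaw": 1},{"translation": [13.6,-5.2,0],"spin": -24.5,"jaw": 1}]'

```text
time: 2.65
tool_pos: [0.5658, 0.2826, 0.3587]
tool_rot: [-3.14, 0.001, 1.566]
contact_force: [-0.1, -0.7, -0.9]
opening: 0.0917
grip_force: 0.0
```

Run:
```python
from h import *
s=monitor.observe(); im,d=read_camera("wrist"); np.savez("w2.npz",im=im,d=d,p=s['tool_pos'],r=s['tool_rot'])
cv2.imwrite("pics/w2.png",im[:,:,::-1])
print(s['tool_pos'],np.degrees(s['tool_rot']),s['qvel'].round(3))
```

```text
[0.56581942 0.2826307  0.35871777] [-1.79921043e+02  5.41781065e-02  8.97042311e+01] [-0.049 -0.027  0.03  -0.018 -0.006  0.01 ]
```

View pics/w2.png

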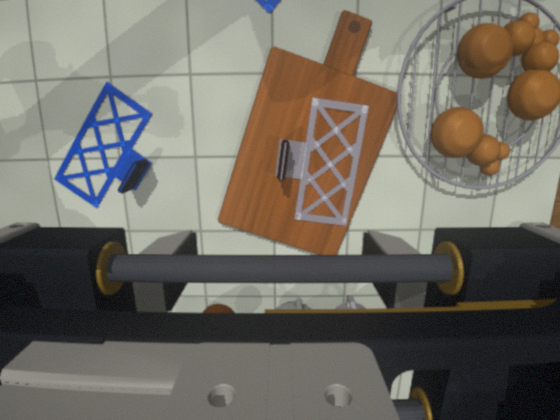

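The wrist view shows the steel stencil whole at about (332,160) and its black handle at (285,160). The blue look-alike is at (103,145).

Run:
```python
from h import *
z=np.load("w2.npz"); im,d=z['im'],z['d']; s=dict(tool_pos=z['p'],tool_rot=z['r']); T,K,D=campose("wrist",s)
v,u=np.mgrid[:420,:560]; hsv=cv2.cvtColor(im,cv2.COLOR_RGB2HSV)
B=(u>265)&(u<372)&(v>92)&(v<230)
def big(m):
    k,l,st,_=cv2.connectedComponentsWithStats(m.astype(np.uint8)); return l==1+np.argmax(st[1:,4])
g=big(B&(hsv[...,1]<75)&(hsv[...,2]>90)&~((u>355)&(v>190)))
h=big(B&(hsv[...,2]<60)&(u<300)&(v<185)&(v>135))
Q=onplane(T,K,D,np.c_[u[g],v[g]],.018)[:,:2]*1000
# plate only: drop tab iteratively
r0=cv2.minAreaRect(Q.astype(np.float32)); print("all",g.sum(),r0,Q.mean(0))
x=Q[:,0]; 
keep=np.ones(len(Q),bool)
for _ in range(4):
    r=cv2.minAreaRect(Q[keep].astype(np.float32)); b=cv2.boxPoints(r); e=[b[1]-b[0],b[2]-b[1]]; l=max(e,key=np.linalg.norm); a=np.arctan2(l[1],l[0])%np.pi
    ax=np.array([np.sin(a),-np.cos(a)]); t=Q@ax; keep=t>np.percentile(t,99.8)-91.5
    print(r,np.degrees(a))
H=onplane(T,K,D,np.c_[u[h],v[h]],.060)[:,:2]*1000; r=cv2.minAreaRect(H.astype(np.float32)); print("handle",h.sum(),r,H.mean(0))
c=np.array(cv2.minAreaRect(Q[keep].astype(np.float32))[0]); print("grip pred",c-78*ax)
o=im.copy(); o[g]=(0,255,0); o[h]=(255,0,0); cv2.imwrite("pics/w2m.png",cv2.resize(np.hstack([im[85:240,255:385],o[85:240,255:385]]),None,fx=3,fy=3)[:,:,::-1])
```

```text
all 4534 ((634.438232421875, 288.2529602050781), (200.7116241455078, 118.76021575927734), 82.20075225830078) [642.68220603 291.93926769]
((634.438232421875, 288.2529602050781), (200.7116241455078, 118.76021575927734), 82.20075225830078) 82.20075
((647.8443603515625, 286.4167175292969), (200.7116241455078, 91.69757843017578), 82.20075225830078) 82.20075
((647.8443603515625, 286.4167175292969), (200.7116241455078, 91.69757843017578), 82.20075225830078) 82.20075
((647.8443603515625, 286.4167175292969), (200.7116241455078, 91.69757843017578), 82.20075225830078) 82.20075
handle 55 ((567.5759887695312, 300.3616027832031), (53.34910202026367, 6.81209135055542), 76.18467712402344) [568.05724378 302.22035901]
grip pred [570.56588745 297.00150681]
```

View pics/w2m.png

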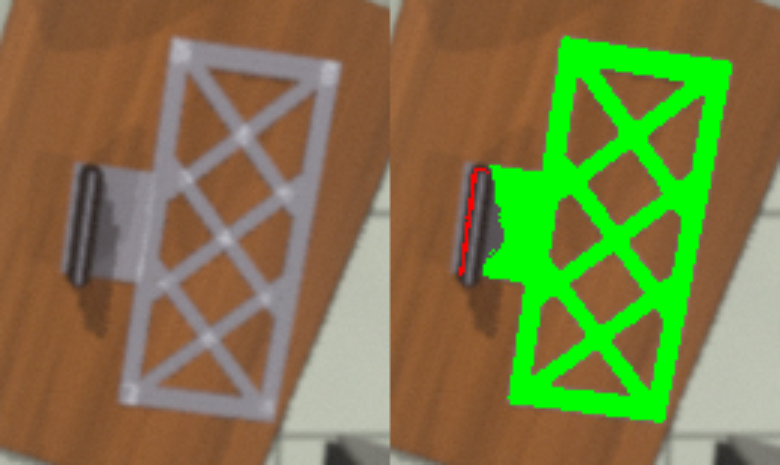

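Call:
send_rows --targets '[{"translation": [0.7,0.3,4.5],"spin": 3,"jaw": 1},{"translation": [1.44,0.5,9],"spin": 7.5,"jaw": 1},{"translation": [1.44,0.5,13.5],"spin": 7.5,"jaw": 1},{"translation": [1.44,0.5,18],"spin": 7.5,"jaw": 1},{"translation": [1.44,0.5,22.5],"spin": 7.5,"jaw": 1}]'

```text
time: 3.2
tool_pos: [0.5714, 0.2935, 0.1337]
tool_rot: [3.141, 0.0, 1.43]
contact_force: [1.5, 0.6, 0.4]
opening: 0.092
grip_force: 0.0
```

Call:
send_rows --targets '[{"translation": [0,0,1.5],"spin": 0,"jaw": 1},{"translation": [0,0,2.5],"spin": 0,"jaw": 1},{"translation": [0,0,2.5],"spin": 0,"jaw": 1},{"translation": [0,0,2.5],"spin": 0,"jaw": 1},{"translation": [0,0,2.5],"spin": 0,"jaw": 1}]'

```text
time: 3.7
tool_pos: [0.5722, 0.2964, 0.1116]
tool_rot: [3.139, -0.001, 1.433]
contact_force: [0.3, 0.4, 1.1]
opening: 0.0921
grip_force: 0.0
```

Run:
```python
from h import *
s=monitor.observe(); im,d=read_camera("wrist"); np.savez("w3.npz",im=im,d=d,p=s['tool_pos'],r=s['tool_rot'])
cv2.imwrite("pics/w3.png",im[:,:,::-1])
p,y=s['tool_pos'],np.degrees(s['tool_rot'][2]); print(p,np.degrees(s['tool_rot']),s['qvel'].round(3))
print(shift((p,y),(.5705,.297,.0272),82.2))
```

```text
[0.57215101 0.29636752 0.1116098 ] [ 1.79828581e+02 -7.97221745e-02  8.21195857e+01] [ 0.007  0.003  0.002  0.    -0.001 -0.001]
(array([ 0.04, -0.17,  8.44]), np.float64(-0.1))
```

View pics/w3.png

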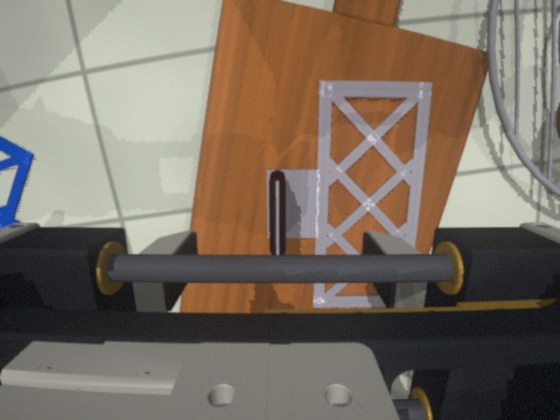

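The handle is vertical in the picture at column 278, midway between the fingers, so the alignment is right. I'll descend and grip.

Call:
send_rows --targets '[{"translation": [0,-0.15,3],"spin": 0,"jaw": 1},{"translation": [0,-0.15,6],"spin": 0,"jaw": 1},{"translation": [0,-0.15,8],"spin": 0,"jaw": 1},{"translation": [0,-0.15,8.4],"spin": 0,"jaw": 1},{"translation": [0,-0.15,8.4],"spin": 0,"jaw": 1}]'

```text
time: 4.25
tool_pos: [0.5697, 0.2968, 0.026]
tool_rot: [3.141, 0.0, 1.434]
contact_force: [-0.7, 0.5, -0.3]
opening: 0.0917
grip_force: 0.0
```

Call:
send_rows --targets '[{"translation": [0,0,0],"spin": 0,"jaw": 0.4},{"translation": [0,0,0],"spin": 0,"jaw": 0.25},{"translation": [0,0,0],"spin": 0,"jaw": 0.1},{"translation": [0,0,0],"spin": 0,"jaw": 0},{"translation": [0,0,0],"spin": 0,"jaw": 0}]' --force 60

```text
time: 4.75
tool_pos: [0.5697, 0.2968, 0.026]
tool_rot: [3.141, -0.0, 1.434]
contact_force: [0.5, 0.4, -0.1]
opening: 0.0566
grip_force: 0.0
```

Call:
send_rows --targets '[{"translation": [0,0,0],"spin": 0,"jaw": 0},{"translation": [0,0,0],"spin": 0,"jaw": 0},{"translation": [0,0,0],"spin": 0,"jaw": 0},{"translation": [0,0,0],"spin": 0,"jaw": 0},{"translation": [0,0,0],"spin": 0,"jaw": 0}]' --force 60

```text
time: 5.25
tool_pos: [0.5696, 0.2967, 0.0256]
tool_rot: [-3.142, 0.0, 1.434]
contact_force: [-0.5, 0.3, 0.2]
opening: 0.0163
grip_force: 0.0
```

Call:
send_rows --targets '[{"translation": [0,0,0],"spin": 0,"jaw": 0},{"translation": [0,0,0],"spin": 0,"jaw": 0},{"translation": [0,0,0],"spin": 0,"jaw": 0},{"translation": [0,0,0],"spin": 0,"jaw": 0},{"translation": [0,0,0],"spin": 0,"jaw": 0}]' --force 60

```text
time: 5.75
tool_pos: [0.5697, 0.2967, 0.0257]
tool_rot: [3.141, 0.0, 1.434]
contact_force: [0.8, 0.8, -0.8]
opening: 0.0118
grip_force: 60.0
```

Call:
send_rows --targets '[{"translation": [0,0,-0.5],"spin": 0,"jaw": 0},{"translation": [0,0,-1.5],"spin": 0,"jaw": 0},{"translation": [0,0,-3],"spin": 0,"jaw": 0},{"translation": [0,0,-5],"spin": 0,"jaw": 0},{"translation": [0,0,-7],"spin": 0,"jaw": 0}]'

```text
time: 6.25
tool_pos: [0.5697, 0.2968, 0.0977]
tool_rot: [3.141, -0.0, 1.434]
contact_force: [0.2, 0.1, -1.4]
opening: 0.0122
grip_force: 60.0
```

Call:
send_rows --targets '[{"translation": [0,0,-3],"spin": 0,"jaw": 0},{"translation": [0,0,-6],"spin": 0,"jaw": 0},{"translation": [0,0,-9],"spin": 0,"jaw": 0},{"translation": [0,0,-11],"spin": 0,"jaw": 0},{"translation": [0,0,-12],"spin": 0,"jaw": 0}]'

```text
time: 6.75
tool_pos: [0.5703, 0.2971, 0.2196]
tool_rot: [3.137, -0.002, 1.434]
contact_force: [-0.3, 0.0, -1.8]
opening: 0.0114
grip_force: 60.0
```

Call:
send_rows --targets '[{"translation": [0,0,0],"spin": 0,"jaw": 0},{"translation": [0,0,0],"spin": 0,"jaw": 0},{"translation": [0,0,0],"spin": 0,"jaw": 0},{"translation": [0,0,0],"spin": 0,"jaw": 0},{"translation": [0,0,0],"spin": 0,"jaw": 0}]'

```text
time: 7.25
tool_pos: [0.5693, 0.2966, 0.2147]
tool_rot: [-3.14, 0.001, 1.434]
contact_force: [-0.1, 0.6, -0.6]
opening: 0.012
grip_force: 60.0
```

Run:
```python
from h import *
s=monitor.observe(); im,d=read_camera("wrist"); np.savez("w4.npz",im=im,d=d,p=s['tool_pos'],r=s['tool_rot'])
cv2.imwrite("pics/w4.png",im[:,:,::-1])
im2,d2=read_camera("side"); np.savez("s4.npz",im=im2,d=d2)
p,y=s['tool_pos'],np.degrees(s['tool_rot'][2]); print(p,np.degrees(s['tool_rot']),s['opening'],s['grip_force'],s['contact_force'],s['torque'])
# stencil plate cloud in tool coords
T,K,D=campose("wrist",s); C=cloud(T,K,D,d)
R=Ro.from_euler('xyz',s['tool_rot']).as_matrix(); L=(C-p)@R
hsv=cv2.cvtColor(im,cv2.COLOR_RGB2HSV); v,u=np.mgrid[:420,:560]
m=(np.abs(L[...,2]-.011)<.02)&(L[...,1]>.03)&(L[...,1]<.13)&(np.abs(L[...,0])<.12)&(d>.1)&(v<250)
P=L[m]*1000; A=np.c_[P[:,:2],np.ones(len(P))]; k=np.linalg.lstsq(A,P[:,2],rcond=None)[0]; res=P[:,2]-A@k
g=np.abs(res)<4; k=np.linalg.lstsq(A[g],P[g,2],rcond=None)[0]
print(m.sum(),k, "slopes deg",np.degrees(k[:2]),"z at centre",k@[0,78,1], P.min(0),P.max(0))
```

```text
[0.56932614 0.29661818 0.21474779] [-1.79919919e+02  4.93276145e-02  8.21616701e+01] 0.012009439235100896 59.999569058418274 [-0.10785644  0.6439457  -0.63838125] [0.02948054 0.02722877 0.01622762]
16986 [-4.20856593e-04  9.89541225e-04  8.13294734e+00] slopes deg [-0.02411331  0.05669654] z at centre 8.210131554805956 [-6.22776773 30.01828279  5.51691037] [100.82245152 124.83184026  11.52535641]
```

View pics/w4.png

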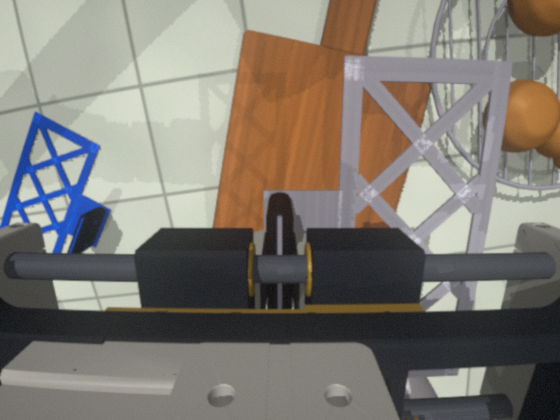

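The stencil is held level (slope under 0.1°), with its top face 8.2 mm beyond the TCP. It shows at columns 344–510 with the handle at (279,220). Carrying it across at a height of about 0.20 m.

Call:
send_rows --targets '[{"translation": [-2,0.2,0],"spin": 0,"jaw": 0},{"translation": [-5,0.4,0],"spin": 0,"jaw": 0},{"translation": [-9,0.7,0],"spin": 0,"jaw": 0},{"translation": [-13,1,0],"spin": 0,"jaw": 0},{"translation": [-17,1.4,0],"spin": 0,"jaw": 0}]'

```text
time: 7.85
tool_pos: [0.5599, 0.1251, 0.2156]
tool_rot: [3.142, 0.0, 1.435]
contact_force: [-0.5, -0.2, -2.0]
opening: 0.0116
grip_force: 60.0
```

Call:
send_rows --targets '[{"translation": [-4,0.3,0],"spin": 0,"jaw": 0},{"translation": [-8,0.6,0],"spin": 0,"jaw": 0},{"translation": [-12,1,0],"spin": 0,"jaw": 0},{"translation": [-16,1.3,0],"spin": 0,"jaw": 0},{"translation": [-20,1.6,0],"spin": 0,"jaw": 0}]'

```text
time: 8.35
tool_pos: [0.5486, -0.0755, 0.2158]
tool_rot: [3.141, 0.0, 1.434]
contact_force: [-0.6, -0.2, -1.4]
opening: 0.0113
grip_force: 60.0
```

Call:
send_rows --targets '[{"translation": [-4,0.3,0],"spin": 3,"jaw": 0},{"translation": [-8,0.6,0],"spin": 7,"jaw": 0},{"translation": [-12,1,0],"spin": 11,"jaw": 0},{"translation": [-16,1.2,0],"spin": 15,"jaw": 0},{"translation": [-18,1.4,0],"spin": 17.1,"jaw": 0}]'

```text
time: 8.85
tool_pos: [0.5375, -0.2574, 0.2155]
tool_rot: [3.141, 0.001, 1.131]
contact_force: [0.6, 0.6, -1.4]
opening: 0.0118
grip_force: 60.0
```

Call:
send_rows --targets '[{"translation": [0,0,0],"spin": 0,"jaw": 0},{"translation": [0,0,0],"spin": 0,"jaw": 0},{"translation": [0,0,0],"spin": 0,"jaw": 0},{"translation": [0,0,0],"spin": 0,"jaw": 0},{"translation": [0,0,0],"spin": 0,"jaw": 0}]'

```text
time: 9.35
tool_pos: [0.5384, -0.253, 0.2159]
tool_rot: [3.141, -0.0, 1.137]
contact_force: [0.3, 0.4, -0.7]
opening: 0.0115
grip_force: 60.0
```

Run:
```python
from h import *
s=monitor.observe(); im,d=read_camera("wrist"); np.savez("w5.npz",im=im,d=d,p=s['tool_pos'],r=s['tool_rot'])
cv2.imwrite("pics/w5.png",im[:,:,::-1])
p,y=s['tool_pos'],np.degrees(s['tool_rot'][2]); print(p,np.degrees(s['tool_rot']),s['opening'],s['grip_force'])
print(shift((p,y),(.5348,-.302,.102),65.0))
```

```text
[ 0.53844502 -0.25302443  0.21589588] [ 1.79991644e+02 -3.35871125e-03  6.51623163e+01] 0.011532735184172268 59.99933302402496
(array([-4.6 ,  1.73, 11.39]), np.float64(0.2))
```

View pics/w5.png

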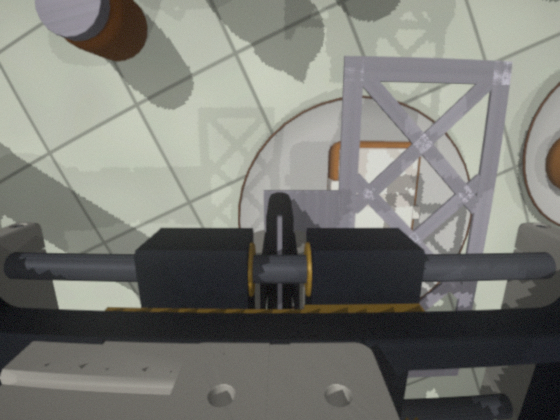

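The stencil hangs level over the plate. The loaf's far end shows through it at about (375,143), still displaced as expected. I'll close in to about 4 cm above and then measure both in one view.

Call:
send_rows --targets '[{"translation": [-1.5,0.6,0],"spin": 0,"jaw": 0},{"translation": [-4,1.5,0],"spin": 0.2,"jaw": 0},{"translation": [-4.6,1.73,2],"spin": 0.2,"jaw": 0},{"translation": [-4.6,1.73,5],"spin": 0.2,"jaw": 0},{"translation": [-4.6,1.73,7],"spin": 0.2,"jaw": 0}]'

```text
time: 9.9
tool_pos: [0.5337, -0.3042, 0.1438]
tool_rot: [-3.14, 0.0, 1.131]
contact_force: [0.0, -0.9, -1.5]
opening: 0.0115
grip_force: 60.0
```

Call:
send_rows --targets '[{"translation": [0,0,0.8],"spin": 0,"jaw": 0},{"translation": [0,0,1.3],"spin": 0,"jaw": 0},{"translation": [0,0,1.3],"spin": 0,"jaw": 0},{"translation": [0,0,1.3],"spin": 0,"jaw": 0},{"translation": [0,0,1.3],"spin": 0,"jaw": 0}]'

```text
time: 10.4
tool_pos: [0.535, -0.3035, 0.1339]
tool_rot: [3.139, 0.001, 1.132]
contact_force: [0.2, -0.3, -2.1]
opening: 0.0113
grip_force: 60.0
```

```bash
cat > chk.py <<'E'
from h import *
import sys
n=sys.argv[1]
s=monitor.observe(); im,d=read_camera("wrist"); cv2.imwrite(f"pics/{n}w.png",im[:,:,::-1])
it,dt=read_camera("top"); isd,ds=read_camera("side"); np.savez(n+".npz",im=im,d=d,it=it,dt=dt,isd=isd,ds=ds,p=s['tool_pos'],r=s['tool_rot'])
p,y=s['tool_pos'],np.degrees(s['tool_rot'][2]); print(p,np.degrees(s['tool_rot']),s['opening'],s['contact_force'],s['qvel'].round(3))
print("to goal",shift((p,y),(.5348,-.302,.102),65.0))
big=lambda x,f:cv2.resize(x,None,fx=f,fy=f,interpolation=cv2.INTER_CUBIC)
a=big(it[120:210,375:465],3.6); b=big(isd[95:165,255:345],3.6); b=cv2.copyMakeBorder(b,0,a.shape[0]-b.shape[0],0,0,cv2.BORDER_CONSTANT)
c=cv2.resize(im,(376,282))
o=np.hstack([a,b]); w=cv2.copyMakeBorder(im[40:250,240:530],0,0,0,o.shape[1]-290,cv2.BORDER_CONSTANT)
cv2.imwrite(f"pics/{n}.png",np.vstack([o,w])[:,:,::-1])
# stencil edges in tool frame (plane z=+8.2 mm)
T,K,D=campose("wrist",s); C=cloud(T,K,D,d); R=Ro.from_euler('xyz',s['tool_rot']).as_matrix(); L=(C-p)@R*1000
m=(np.abs(L[...,2]-8.2)<4)&(d>.1); m[232:]=False; m[:,:330]=False
r=rays(T,K,D,np.argwhere(np.ones(m.shape))[:,::-1]); r=(r@R).reshape(420,560,3); o=(T[:3,3]-p)@R*1000
Q=o+r*((8.2-o[2])/r[...,2])[...,None]
rows=[v for v in range(80,225) if m[v].any()]
rt=np.array([Q[v,np.flatnonzero(m[v])[-1]] for v in rows])
lf=np.array([Q[v,np.flatnonzero(m[v])[0]] for v in range(80,180) if m[v].any()])
cs=range(360,500); fr=np.array([Q[np.flatnonzero(m[:,c])[0],c] for c in cs if m[:,c].any()])
for nm,e,i,j in (("right y",rt,0,1),("left y",lf,0,1),("far x",fr,1,0)):
    k=np.polyfit(e[:,i],e[:,j],1); g=np.abs(e[:,j]-np.polyval(k,e[:,i]))<2; k=np.polyfit(e[g,i],e[g,j],1)
    print(nm,"slope deg",np.degrees(np.arctan(k[0])).round(2),"at mid",np.polyval(k,78 if i else 0).round(2),g.sum())
E
python3 chk.py c1
```

```text
[ 0.53500492 -0.30351271  0.13391701] [1.79876399e+02 3.05959228e-02 6.48743737e+01] 0.011346502379533475 [ 0.21658722 -0.26147601 -2.07887002] [-0.     0.001  0.007  0.002  0.001  0.002]
to goal (array([ 0.13, -0.08,  3.19]), np.float64(-0.1))
right y slope deg -0.06 at mid 123.08 145
left y slope deg -0.43 at mid 33.62 100
far x slope deg -0.02 at mid 100.34 140
```

View pics/c1.png

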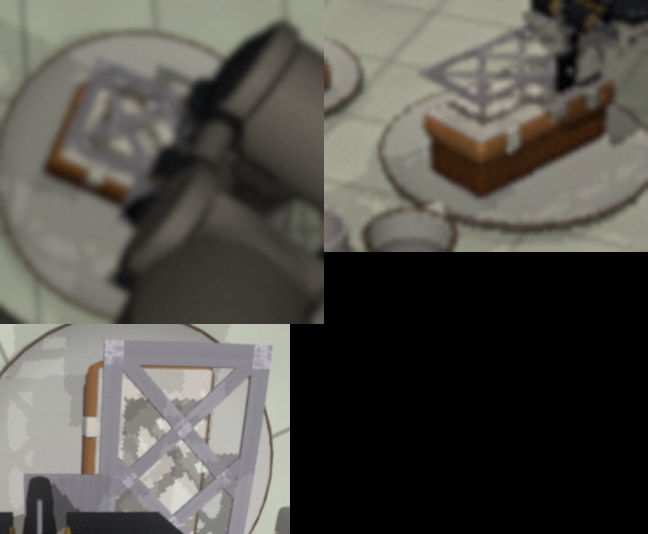

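Run:
```python
from h import *
z=np.load("w1.npz"); im=z['im']; s=dict(tool_pos=z['p'],tool_rot=z['r']); T,K,D=campose("wrist",s)
big=cv2.resize(im,None,fx=4,fy=4,interpolation=cv2.INTER_CUBIC).astype(int)
hsv=cv2.cvtColor(np.clip(big,0,255).astype(np.uint8),cv2.COLOR_RGB2HSV)
uv=lambda U,V:np.c_[(np.array(U)+.5)/4-.5,(np.array(V)+.5)/4-.5]
a=np.radians(65.0); ey=np.array([np.cos(a),np.sin(a)]); ex=np.array([ey[1],-ey[0]])
def rep(nm,U,V,ax,oth):
    Q=onplane(T,K,D,uv(U,V),.082)[:,:2]*1000; t=Q@oth; w=Q@ax
    k=np.polyfit(t,w,1)
    for _ in range(3):
        r=np.abs(w-np.polyval(k,t)); g=r<max(1.0,2*np.median(r)); k=np.polyfit(t[g],w[g],1)
    t0={0:np.array([605.5,-335])@oth}[0]
    print(nm,"pos",np.polyval(k,t0).round(2),"slope",np.degrees(k[0]).round(2),g.sum(),len(g))
brown=(hsv[...,1]>110)&(hsv[...,2]>40)
white=(hsv[...,1]<60)&(hsv[...,2]>200)
print(hsv[172*4,337*4],hsv[172*4,385*4],hsv[172*4,309*4],hsv[150*4,362*4:372*4:4].tolist(), hsv[165*4,300*4:314*4:4].tolist())
R=range(115*4,230*4); 
def edge(mask,rng,lo,hi,last,byrow=True):
    U,V=[],[]
    for q in rng:
        l=mask[q,lo:hi] if byrow else mask[lo:hi,q]
        f=np.flatnonzero(l)
        if len(f): e=lo+f[-1 if last else 0]; U.append(e if byrow else q); V.append(q if byrow else e)
    return U,V
rep("right brown outer",*edge(brown,R,350*4,385*4,True),ex,ey)
rep("left white",*edge(white,R,300*4,335*4,False),ex,ey)
rep("right white",*edge(white,R,340*4,385*4,True),ex,ey)
rep("far brown",*edge(brown,range(315*4,362*4),95*4,120*4,False,False),ey,ex)
rep("near brown",*edge(brown,range(312*4,355*4),225*4,245*4,True,False),ey,ex)
rep("far white",*edge(white,range(315*4,362*4),95*4,150*4,False,False),ey,ex)
rep("near white",*edge(white,range(312*4,355*4),200*4,245*4,True,False),ey,ex)
c=np.array([605.5,-335]); print("assumed",c@ex,c@ey)
```

```text
[ 35   9 178] [ 36   8 159] [ 14  91 134] [[39, 10, 179], [30, 9, 174], [25, 10, 159], [17, 27, 133], [15, 50, 112], [15, 42, 108], [15, 19, 110], [45, 5, 110], [30, 9, 112], [20, 13, 114]] [[20, 5, 144], [30, 7, 143], [40, 5, 144], [30, 5, 144], [26, 13, 139], [16, 49, 119], [15, 108, 109], [14, 131, 119], [14, 131, 128], [14, 107, 133], [15, 57, 147], [20, 23, 166], [21, 10, 177], [30, 6, 179]]Traceback (most recent call last):
  File "<stdin>", line 25, in <module>
  File "<stdin>", line 8, in rep
  File "h.py", line 17, in onplane
    r=rays(T,K,D,uv); return T[:3,3]+r*((z-T[2,3])/r[:,2])[:,None]
  File "h.py", line 14, in rays
    p=cv2.undistortPoints(np.array(uv,np.float64).reshape(-1,1,2),K,D)[:,0]
      ~~~~~~~~~~~~~~~~~~~^^^^^^^^^^^^^^^^^^^^^^^^^^^^^^^^^^^^^^^^^^^^^
cv2.error: OpenCV(4.12.0) /io/opencv/modules/calib3d/src/undistort.dispatch.cpp:347: error: (-215:Assertion failed) CV_IS_MAT(_src) && CV_IS_MAT(_dst) && (_src->rows == 1 || _src->cols == 1) && (_dst->rows == 1 || _dst->cols == 1) && _src->cols + _src->rows - 1 == _dst->rows + _dst->cols - 1 && (CV_MAT_TYPE(_src->type) == CV_32FC2 || CV_MAT_TYPE(_src->type) == CV_64FC2) && (CV_MAT_TYPE(_dst->type) == CV_32FC2 || CV_MAT_TYPE(_dst->type) == CV_64FC2) in function 'cvUndistortPointsInternal'
```

Icing is V≈178 and the crust has S>30. I'll adjust the thresholds.

Run:
```python
from h import *
z=np.load("w1.npz"); im=z['im']; s=dict(tool_pos=z['p'],tool_rot=z['r']); T,K,D=campose("wrist",s)
big=cv2.resize(im,None,fx=4,fy=4,interpolation=cv2.INTER_CUBIC)
hsv=cv2.cvtColor(big,cv2.COLOR_RGB2HSV)
uv=lambda U,V:np.c_[(np.array(U)+.5)/4-.5,(np.array(V)+.5)/4-.5]
a=np.radians(65.0); ey=np.array([np.cos(a),np.sin(a)]); ex=np.array([ey[1],-ey[0]])
def rep(nm,UV,ax,oth):
    if not UV[0]: print(nm,"none"); return
    Q=onplane(T,K,D,uv(*UV),.082)[:,:2]*1000; t=Q@oth; w=Q@ax
    k=np.polyfit(t,w,1)
    for _ in range(3):
        r=np.abs(w-np.polyval(k,t)); g=r<max(1.0,2*np.median(r)); k=np.polyfit(t[g],w[g],1)
    print(nm,"pos",np.polyval(k,np.array([605.5,-335])@oth).round(2),"slope",np.degrees(k[0]).round(2),g.sum(),len(g))
brown=hsv[...,1]>27
white=(hsv[...,1]<40)&(hsv[...,2]>158)
def edge(mask,rng,lo,hi,last,byrow=True):
    U,V=[],[]
    for q in rng:
        f=np.flatnonzero(mask[q,lo*4:hi*4] if byrow else mask[lo*4:hi*4,q])
        if len(f): e=lo*4+f[-1 if last else 0]; U.append(e if byrow else q); V.append(q if byrow else e)
    return U,V
R=range(115*4,230*4)
rep("right brown",edge(brown,R,350,380,True),ex,ey)
rep("left white",edge(white,R,300,335,False),ex,ey)
rep("right white",edge(white,R,340,380,True),ex,ey)
for nm,m in (("brown",brown),("white",white)):
    rep("far "+nm,edge(m,range(318*4,362*4),98,150,False,False),ey,ex)
    rep("near "+nm,edge(m,range(312*4,354*4),200,244,True,False),ey,ex)
c=np.array([605.5,-335]); print("assumed",c@ex,c@ey)
```

```text
right brown pos 733.6 slope -0.13 371 374
left white pos 653.24 slope -0.01 327 460
right white pos 743.77 slope -14.46 337 460
far brown pos 49.3 slope 0.42 176 176
near brown pos -146.32 slope 0.0 168 168
far white pos 42.56 slope 0.03 176 176
near white pos -141.63 slope 0.31 151 168
assumed 690.346482733826 -47.71775117328423
```

Call:
send_rows --targets '[{"translation": [0,-0.06,0.8],"spin": -0.1,"jaw": 0},{"translation": [0,-0.06,1.6],"spin": -0.1,"jaw": 0},{"translation": [0,-0.06,2.2],"spin": -0.1,"jaw": 0},{"translation": [0,-0.06,2.6],"spin": -0.1,"jaw": 0},{"translation": [0,-0.06,2.8],"spin": -0.1,"jaw": 0}]'

```text
time: 11.05
tool_pos: [0.5337, -0.3027, 0.1039]
tool_rot: [-3.14, -0.0, 1.134]
contact_force: [-0.5, -0.1, -1.9]
opening: 0.0118
grip_force: 60.0
```

Call:
send_rows --targets '[{"translation": [0,0,0.1],"spin": 0,"jaw": 0},{"translation": [0,0,0.2],"spin": 0,"jaw": 0},{"translation": [0,0,0.2],"spin": 0,"jaw": 0},{"translation": [0,0,0.2],"spin": 0,"jaw": 0},{"translation": [0,0,0.2],"spin": 0,"jaw": 0}]'

```text
time: 11.55
tool_pos: [0.534, -0.303, 0.1029]
tool_rot: [3.141, 0.0, 1.134]
contact_force: [0.1, 0.5, -2.1]
opening: 0.0116
grip_force: 60.0
```

```bash
python3 chk.py c2
python3 - <<'E'
from h import *
for _ in range(4):
    s=monitor.observe(); print(s['tool_pos'].round(4),np.degrees(s['tool_rot']).round(2)); read_camera("wrist")
E
```

```text
[ 0.53400792 -0.3029568   0.10294223] [1.79975497e+02 8.64775821e-03 6.49634617e+01] 0.011601017068479583 [ 0.14182269  0.49029675 -2.11681461] [ 0.001  0.001 -0.001 -0.     0.001 -0.   ]
to goal (array([0.12, 0.03, 0.09]), np.float64(-0.0))
right y slope deg -0.05 at mid 123.06 145
left y slope deg -0.46 at mid 33.66 100
far x slope deg -0.01 at mid 100.35 140
[ 0.534  -0.3029  0.1028] [1.7999e+02 1.0000e-02 6.4970e+01]
[ 0.5339 -0.3029  0.1028] [179.99   0.    64.96]
[ 0.534  -0.3029  0.1028] [1.7999e+02 1.0000e-02 6.4960e+01]
[ 0.5339 -0.3029  0.1027] [180.     0.    64.96]
```

View pics/c2.png

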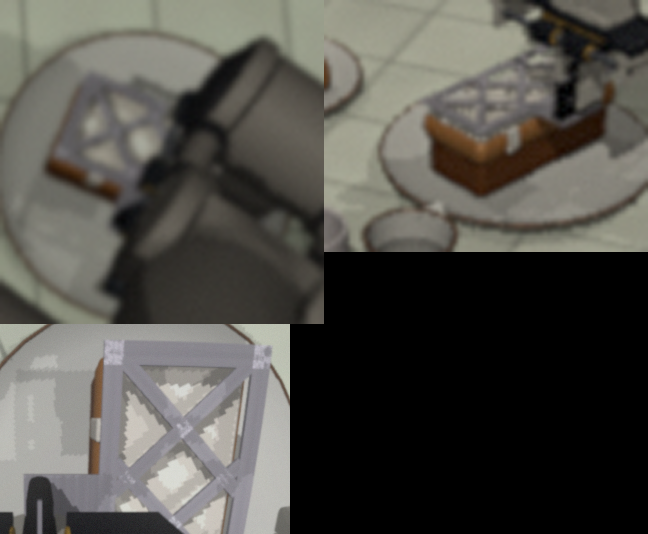

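The stencil lies over the loaf with a narrow, even gap visible from the side, and the wrist view shows it aligned. I'll do one numeric check of the loaf's right edge as seen through the stencil.

Run:
```python
from h import *
z=np.load("c2.npz"); im=z['im']; s=dict(tool_pos=z['p'],tool_rot=z['r']); T,K,D=campose("wrist",s)
hsv=cv2.cvtColor(im,cv2.COLOR_RGB2HSV); R=Ro.from_euler('xyz',z['r']).as_matrix()
for v in range(110,215,8):
    f=[u for u in range(455,495) if hsv[v,u,1]>45]
    if f:
        q=(onplane(T,K,D,[[f[0],v],[f[-1],v]],.082)-z['p'])@R*1000; print(v,f[0],f[-1],q[:,:2].round(1).tolist())
d=z['d']; C=cloud(T,K,D,d); L=(C-z['p'])@R*1000
m=(d>.1)&(L[...,1]>40)&(L[...,1]<118)&(L[...,0]>0)&(L[...,0]<97); Z=C[...,2][m]*1000
h,e=np.histogram(Z,np.arange(70,100,1)); print(list(zip(e.astype(int),h)))
```

```text
110 481 481 [[75.6, 117.2], [75.6, 117.2]]
118 480 480 [[71.0, 117.3], [71.0, 117.3]]
126 479 479 [[66.5, 117.3], [66.5, 117.3]]
134 478 478 [[61.8, 117.3], [61.8, 117.3]]
142 477 477 [[57.2, 117.3], [57.2, 117.3]]
150 476 476 [[52.5, 117.4], [52.5, 117.4]]
158 475 475 [[47.7, 117.5], [47.7, 117.5]]
166 473 474 [[42.9, 116.9], [42.9, 117.6]]
174 473 473 [[38.0, 117.7], [38.0, 117.7]]
214 467 467 [[12.8, 117.7], [12.8, 117.7]]
[(np.int64(70), np.int64(0)), (np.int64(71), np.int64(0)), (np.int64(72), np.int64(0)), (np.int64(73), np.int64(0)), (np.int64(74), np.int64(0)), (np.int64(75), np.int64(0)), (np.int64(76), np.int64(0)), (np.int64(77), np.int64(0)), (np.int64(78), np.int64(0)), (np.int64(79), np.int64(72)), (np.int64(80), np.int64(1779)), (np.int64(81), np.int64(5888)), (np.int64(82), np.int64(2864)), (np.int64(83), np.int64(173)), (np.int64(84), np.int64(0)), (np.int64(85), np.int64(0)), (np.int64(86), np.int64(0)), (np.int64(87), np.int64(0)), (np.int64(88), np.int64(0)), (np.int64(89), np.int64(0)), (np.int64(90), np.int64(0)), (np.int64(91), np.int64(10)), (np.int64(92), np.int64(167)), (np.int64(93), np.int64(1374)), (np.int64(94), np.int64(5728)), (np.int64(95), np.int64(4035)), (np.int64(96), np.int64(424)), (np.int64(97), np.int64(9)), (np.int64(98), np.int64(0))]
```

Relative measurement: the gap is 13.0 − 2 = 11 mm. I'll trim it by 1 mm, hold, and check.

Call:
send_rows --targets '[{"translation": [0,0.04,0.05],"spin": 0,"jaw": 0},{"translation": [0,0.04,0.09],"spin": 0,"jaw": 0},{"translation": [0,0.04,0.09],"spin": 0,"jaw": 0},{"translation": [0,0.04,0.09],"spin": 0,"jaw": 0},{"translation": [0,0.04,0.09],"spin": 0,"jaw": 0}]'

```text
time: 12.4
tool_pos: [0.5343, -0.3031, 0.1019]
tool_rot: [3.141, 0.0, 1.134]
contact_force: [-0.5, -0.6, -2.2]
opening: 0.0115
grip_force: 60.0
```

Call:
send_rows --targets '[{"translation": [0,0,0],"spin": 0,"jaw": 0},{"translation": [0,0,0],"spin": 0,"jaw": 0},{"translation": [0,0,0],"spin": 0,"jaw": 0},{"translation": [0,0,0],"spin": 0,"jaw": 0},{"translation": [0,0,0],"spin": 0,"jaw": 0}]'

```text
time: 12.9
tool_pos: [0.5343, -0.303, 0.1018]
tool_rot: [3.142, 0.0, 1.134]
contact_force: [-0.9, -0.3, -1.4]
opening: 0.0117
grip_force: 60.0
```

Run:
```python
from h import *
s=monitor.observe(); print(s['time'],s['tool_pos'],np.degrees(s['tool_rot']),s['qvel'].round(3),s['grip_force'],s['contact_force'])
if 0.100<s['tool_pos'][2]<.1035 and s['grip_force']>55: print(job.hand_in())
```

```text
12.9 [ 0.53427682 -0.30302441  0.10182453] [1.79999920e+02 2.12407156e-03 6.49649762e+01] [-0.001  0.    -0.     0.    -0.003 -0.   ] 59.999427795410156 [-0.91041961 -0.28032757 -1.35374531]
the job is handed in; nothing more can be done
None
```

The job is handed in at 12.9 s: the steel stencil is held still and level at 60 N, centred on the loaf and in line with it to within my measurements (about 1 mm and 0.5°), about 1 cm above the icing, after passing well above the jug, jar and mug.

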